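# Set the number wheel on the strip bench to 5

## Task

Set the number wheel of the unit on the bench to 5 for the next batch of lattice strips: slide the hood all the way open off the thumb rim, roll the rim with light finger pressure (never more than 20 N) until the 5 stands central in the small window, take the finger away, then slide the hood fully home over the rim again. Leave everything else on the bench where it is.

Things in the scene. Friction and masses are not known exactly. Their poses are not given: they have to be found in the camera images.
- counter: number-wheel unit, fixed: base plate 150 (unit x) x 215 (y) x 10 mm with a drum on a level axle along unit y, 80 mm up. Origin on the bench under the axle; unit x away from the robot at yaw 0, z up. y -46 to 10 mm: round dark steel housing (radius 52, top 132 mm up) with the window. y 12 to 52 mm: the drum's bare thumb rim, under the hood when that is home
- rim_line (a point): middle of the thumb rim's width (unit x 0, y 32 mm), fixed at the nominal rim top, 134 mm up. The true rim top is 4 mm below to 4 mm above it, not measured. Rim: rubber-faced cylinder, radius 54, 40 mm wide, axis along unit y. Its axle stands on a spring: gives from about 4 N of downward push, then 2.5 N per mm, bottoms after 10 mm
- window (a point): middle of the small window in the housing, about 32 mm high, 30 mm wide, on the side away from the robot, facing out and up, 55 degrees above level. In it shows a black numeral (0 to 7) 24 mm high on a white band, upright for a viewer at the far side of the bench
- drum (a joint): turn of the drum, rad: numeral k (0 to 7) is central in the window at k x 0.7854 (5 at 3.927). Grows as the rim's top moves to unit -x (towards the robot). Stops at -0.15 and 5.65; stays where left. Stiff: 4 N along the rim's face, so a rubbing fingertip must press with some 6 N or more or it slips. More than 20 N on the rim spoils its bearing
- hood (a joint): slide of the hood, m: 0 = home over the thumb rim, at its stop; grows along unit +y to 0.075 = fully open, at its stop, the rim bare. Stiff, about 2.5 N; stays where left
- hood_lug (a point): middle of the upright wooden lug on the hood: 26 (unit x) x 12 (y) x 30 mm tall, from 147 to 177 mm up; moves with the hood; at unit x 0, y 34 mm when home. Hood: grey sheet-metal box 132 (x) x 52 (y) mm, flat top 147 mm up with the lug in its middle; walls on +x, -x, +y; open below and towards the housing
- tray: bystander: small open wooden tray 140 x 90 x 35 mm. Origin under its middle
- glue: bystander: white glue bottle, 48 mm across, 140 mm tall. Origin under its middle
- hammer: bystander: small hammer, 220 mm, lying. Origin under its middle
- hexagon: bystander: hexagonal lattice piece 84 mm across, 12 mm high, lying. Origin under its middle
- square: bystander: try square lying: wooden stock 100 x 18 x 14 mm with a thin steel blade 130 mm. Origin under its middle
- jar: bystander: small glass jar 56 mm across, 65 mm tall. Origin under its middle
- guide: bystander: wooden strip guide block 70 x 44 x 36 mm with a groove. Origin under its middle

How it is judged:
By the outcome, as a careful person would: the job done as asked, in the order asked, and still so for the second after the job is handed in, with the robot touching nothing.
It also fails if it takes over 72 s, if anything falls off the work surface, if the arm or the gripper's body presses on something with over 40 N, if the wrist force passes 120 N, or if a joint passes its speed limit or range.

## Robot

A 6-joint arm with a two-finger parallel gripper is mounted at the origin on the work surface. World frame = base frame: x ahead of the robot, y to its left, z up, the work surface at z = 0. Lengths are in mm, angles in degrees, forces in N, time in s.
With the tool pointing down it reaches from about 300 to 850 mm from the base axis. Payload 4.2 kg.
Tool frame: the origin (TCP) lies at the very end of the fingers, on their centre line; the grasp point (between the pads) lies 19 mm behind it; x points along the fingers, z is the direction in which the jaws open and shut, and the axes are right-handed (so a half turn about x gives the same grasp; the last joint's range is limited). The gripper opens to 91 mm and grips with 3 to 60 N. Pads are 32 mm wide; open, the fingers measure 118 mm over their backs; the gripper's body (76 mm by 178 mm) begins 60 mm behind the grasp point.
Start: joints at [62.567, 18.312, 89.639, -0, 72.044, -1.146], TCP at [254.656, 515.551, 213.976] pointing down, gripper open.
Joint ranges: [-177.97, 177.97], [-48.28, 115.42], [12.27, 149.76], [-77.06, 257.06], [2.81, 150.46], [-146.56, 146.56]. Speed limits (degrees/s): [147.25, 147.25, 180, 180, 180, 180].

## Interface

Orientations are given as [roll, pitch, yaw] about the fixed x, y, z axes, in that order (R = Rz(yaw) Ry(pitch) Rx(roll)).
In Python, from workcell import state, grab_frame, camera_info, env, search_frame, place_of gives the robot as it stands.
- The arm moves only by the tool drive_tool, never from a script. Its argument "plan" is a list of rows, each a list of 7 numbers: the turn, a rotation vector about the world's x, y, z in degrees, then the shift along the world's x, y, z in mm, then the finger opening in mm, from 0 to 91.2. In form: [[wx, wy, wz, dx, dy, dz, jaw], ...]. A call has 1 to 10 rows; each row is the pose to reach, as a shift and turn from the pose measured when the call began; what a row does not reach only later rows make up. A row lasts 1/8 s, in which the tool goes at most 62.5 mm and 10.7 degrees, less where a joint would pass 70% of its speed; a pose out of reach is approached as far as the arm can. A call with a gripper value outside its range is refused whole. The fingers move at their own pace and stop on an object; "grip_force" is the grip in N (left out, the last holds). Time passes only in rows, so rows that repeat a pose let the fingers close. It gives the time, the measured TCP pose, the force and the opening at its end, in the units of the state.
- state(): the state, without advancing time (a new reading comes with each control period).
- grab_frame(name): name is "scene" or "side" or "wrist"; returns the picture (480x640x3 uint8, red, green, blue); there is no depth.
- camera_info(name): a dict with "intrinsics" (3x3 intrinsics, pixels), "origin" and "orientation" of the camera in the world; the wrist camera has in their place "hand_eye" (4x4, takes a point from camera to tool coordinates, whose origin is the TCP and whose axes are the tool frame's). Camera axes: x right, y down, z forward; pixel columns grow to the right and rows downward; lengths in mm; the calibration is good to about 2 mm. A picture is of the moment at which its call begins: read the wrist's pose just before it. camera_info takes no time and is no camera call.
- env.job_done(): hands the job in, once; it reports no verdict.
Trained networks look in the newest picture that a camera, given by its name, has taken for a name from the list of things; names that differ only in an ending like _2 or _b are one class to them, and where a whole thing is asked for, a point or a joint stands for the part that bears it (a point fixed in the world has none). Each returns a list of dicts, best first, with "p" (0 to 1); they miss things now and then, are a little off and sometimes report something else, mostly with a low value. They report only what shows in the picture. A call takes as long as a camera call.
- search_frame(camera, label): "rect" ([left, top, right, bottom] as shares, 0 to 1, of the picture: columns of its width, rows of its height, round what is visible of it).
- place_of(camera, label): "location" ([column, row] as shares, 0 to 1, of the picture: columns of its width, rows of its height: a listed point, or the origin of a listed thing).
The state is a dict: "time_s": time; "qpos": joint angles; "qvel": joint speeds; "effort": joint torques, N m; "ee_pos": TCP position; "ee_rot": TCP orientation; "force": force on the tool from outside, world axes, zero at the start; "torque": the same for the moment, N m; "gripper_width": finger opening in mm.
Only numpy, scipy, OpenCV 4.12 (cv2) and the standard library are available. Lean on these libraries where they do the work, as an engineer would, in place of code of your own. Each camera call takes 0.05 s, during which the arm holds its last target. There are 200 camera calls.

## Working session

There is one attempt and no reset: what is moved stays moved. The work goes in short steps, Python scripts to look and compute and a tool call to move; the robot and the scene stay as the last step left them, time stands still between calls to the robot, and variables do not carry over. Pictures are saved under pics/ and viewed, about 8 in all and at most 12, crops included, and the job is handed in when it is done.

Besides the shell and the picture viewer there is one more tool, called after "Call:" in YAML: its name, and indented under it one key for each argument. drive_tool: Moves the arm, as the interface text tells. Its arguments: {"type":"object","properties":{"plan":{"type":"array"},"grip_force":{"type":"number"}},"required":["plan"]}

```bash
mkdir -p pics; ls; cat > h.py <<'E'
import numpy as np, cv2
from workcell import state, grab_frame, camera_info, env, search_frame, place_of
E
python3 - <<'E'
from h import *
s=state(); print(s)
ims=[]
for c in ("scene","side"):
    im=grab_frame(c); cv2.imwrite(f"pics/{c}0.png",im[...,::-1])
    ci=camera_info(c); print(c,ci)
    for l in ("counter","rim_line","window","hood_lug"):
        print(c,l,place_of(c,l)[:2])
    print(search_frame(c,"counter")[:2])
print(camera_info("wrist"))
E
```

```text
pics
{'time_s': 0.0, 'qpos': array([ 6.25658660e+01,  1.83510187e+01,  8.97085767e+01, -1.13528142e-03,
        7.20421547e+01, -1.14663023e+00]), 'qvel': array([ 0.0624375 , -0.06016994,  0.10606836, -0.13849861, -0.06600284,
       -0.08247484]), 'effort': array([ 4.13164389e-04, -4.12464416e+01, -2.31971079e+01,  7.27136945e-02,
        4.57489199e-02, -1.47682804e-04]), 'ee_pos': array([254.42715327, 515.07158225, 213.11180474]), 'ee_rot': array([ 179.46113301,   89.89824415, -116.82601977]), 'force': array([0.09208312, 0.91610675, 0.05716726]), 'torque': array([-0.02253507, -0.00829694,  0.05200908]), 'gripper_width': 90.86079361326976}
scene {'intrinsics': array([[499.27450733,   0.        , 320.3802636 ],
       [  0.        , 499.27450733, 237.37129951],
       [  0.        ,   0.        ,   1.        ]]), 'origin': array([1135.10051448, -111.83770478,  993.61582758]), 'orientation': array([-146.73250148,   -0.83576462,   76.05366243])}
scene counter [{'location': [0.5023, 0.4923], 'p': 0.97}]
scene rim_line [{'location': [0.5183, 0.4096], 'p': 0.61}]
scene window []
scene ho
[... 614 characters left out ...]
 0.5142], 'p': 0.75}]
side hood_lug [{'location': [0.5558, 0.5208], 'p': 0.96}, {'location': [0.5205, 0.489], 'p': 0.48}]
[{'rect': [0.4875, 0.4848, 0.625, 0.7079], 'p': 0.69}]
{'intrinsics': array([[352.47305992,   0.        , 316.28429626],
       [  0.        , 352.47305992, 240.26202059],
       [  0.        ,   0.        ,   1.        ]]), 'hand_eye': array([[-5.50225016e-04, -2.54030411e-01,  9.67196075e-01,
        -1.70549832e+02],
       [ 2.87904489e-04, -9.67196222e-01, -2.54030286e-01,
         7.27890872e+01],
       [ 9.99999807e-01,  1.38686274e-04,  6.05312053e-04,
        -1.56849899e-01],
       [ 0.00000000e+00,  0.00000000e+00,  0.00000000e+00,
         1.00000000e+00]])}
```

View pics/scene0.png

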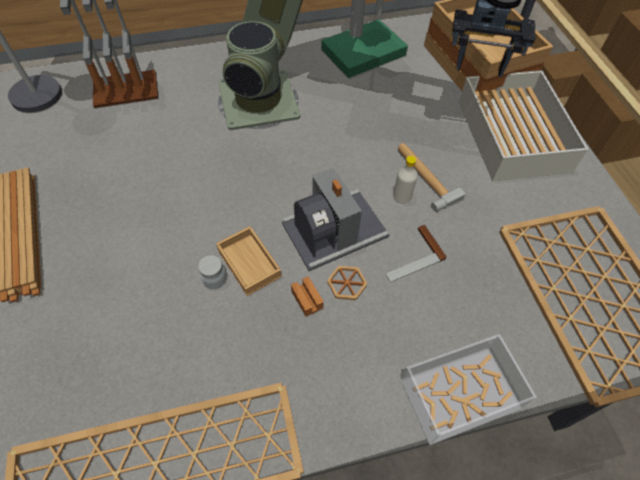

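View pics/side0.png

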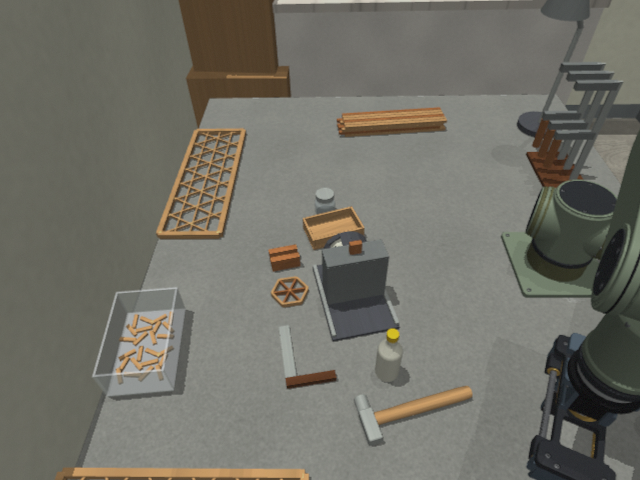

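```bash
cat >> h.py <<'E'
from scipy.spatial.transform import Rotation as Ro
def cam(c):
    ci=camera_info(c); K=ci["intrinsics"]
    R=Ro.from_euler("xyz",ci["orientation"],degrees=True).as_matrix(); return K,R,np.array(ci["origin"])
def ray(c,uv):
    K,R,o=cam(c); return o,R@np.linalg.solve(K,[uv[0],uv[1],1])
def onz(c,uv,z):
    o,d=ray(c,uv); return o+d*(z-o[2])/d[2]
def proj(c,P):
    K,R,o=cam(c); q=(np.atleast_2d(P)-o)@R@K.T; return q[:,:2]/q[:,2:]
E
python3 - <<'E'
from h import *
W=np.array([640,480])
for n,a,b,z in (("counter",(.5023,.4923),(.5461,.5917),0),("rim",(.5183,.4096),(.5513,.5273),134),("lug",(.5283,.391),(.5558,.5208),162),("win",(.5,.43),(.522,.5142),122)):
    print(n,onz("scene",np.array(a)*W,z).round(1),onz("side",np.array(b)*W,z).round(1))
E
```

```text
counter [503.5  62.6   0. ] [500.2  65.8   0. ]
rim [493.4  85.8 134. ] [497.7  91.  134. ]
lug [494.2  98.8 162. ] [493.4 108.5 162. ]
win [504.7  57.  122. ] [537.1  60.8 122. ]
```

Scene view: the unit is at about (335,220), its lug at (337,187), and the numeral window at (321,217). The hood is home. Side view: lug at (356,247), hood top between (322,245) and (386,262). I'll zoom in to get the yaw and read the numeral.

```bash
python3 - <<'E'
from h import *
a=cv2.imread("pics/scene0.png")[160:270,275:395]; b=cv2.imread("pics/side0.png")[225:345,300:410]
a=cv2.resize(a,(480,440),interpolation=2)[:, :400]; b=cv2.resize(b,(400,436),interpolation=2)
b=np.vstack([b,np.zeros((4,400,3),np.uint8)])
cv2.imwrite("pics/zoom.png",np.hstack([a,b]))
E
```

```text
(no output)
```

View pics/zoom.png

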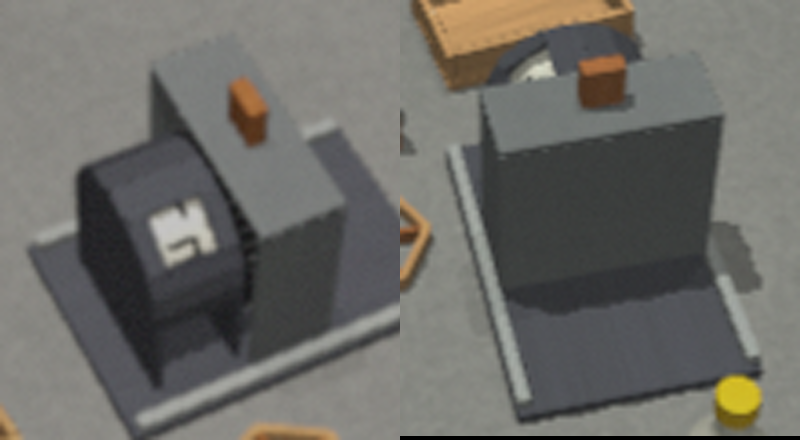

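The zoom shows the hood top corners clearly in both views. The numeral is too coarse to read from here. I'll fit the unit pose to the hood corners.

```bash
python3 - <<'E'
from h import *
from scipy.optimize import least_squares
sc=np.array([(153,68),(232,38),(345,207),(262,240)])/4+[275,160]
si=np.array([(700,55),(722,115),(498,152),(480,92)])
si=(si-[400,0])/3.636+[300,225]
C=np.array([(-66,8,147),(-66,60,147),(66,60,147),(66,8,147)],float)
def T(p,P):
    c,s=np.cos(p[2]),np.sin(p[2]); return np.array(P)@np.array([[c,s,0],[-s,c,0],[0,0,1]])+[p[0],p[1],0]
f=lambda p:np.r_[(proj("scene",T(p,C))-sc).ravel(),(proj("side",T(p,C))-si).ravel()]
r=least_squares(f,[500,65,0.3]); print(r.x[:2],np.degrees(r.x[2]),r.fun.round(1))
for P in ([0,34,147],[0,34,177],[0,32,134],[34,-18,122]): print(P,T(r.x,[P]).round(1),proj("scene",T(r.x,[P])).round(1),proj("side",T(r.x,[P])).round(1))
for l in ("tray","glue","hammer","hexagon","jar","square","guide"): 
    for c in("scene","side"): 
        q=place_of(c,l)[:1]
        if q: print(l,c,onz(c,np.array(q[0]["location"])*[640,480],0).round(),q[0]["p"])
E
```

```text
[502.32712074  65.26971651] 12.273996461225256 [ 0.4 -1.8  1.6 -2.   1.9 -1.3  0.7 -0.8 -1.3 -2.1  0.  -1.3 -0.8 -1.1
 -1.  -2.7]
[0, 34, 147] [[495.1  98.5 147. ]] [[337.8 192.4]] [[354.4 251.5]]
[0, 34, 177] [[495.1  98.5 177. ]] [[338.4 183.5]] [[354.9 241.4]]
[0, 32, 134] [[495.5  96.5 134. ]] [[336.7 196.5]] [[354. 255.]]
[34, -18, 122] [[539.4  54.9 122. ]] [[323.  219.2]] [[333.  244.9]]
tray scene [ 535. -113.    0.] 0.89
tray side [ 535. -103.    0.] 0.81
glue scene [433. 289.   0.] 0.85
glue side [440. 289.   0.] 0.61
hammer scene [377. 359.   0.] 0.58
hammer side [642.  96.   0.] 0.71
hexagon scene [635.  83.   0.] 0.96
hexagon side [636.  88.   0.] 0.8
jar scene [ 555. -207.    0.] 0.64
jar side [ 557. -199.    0.] 0.69
square scene [592. 306.   0.] 0.76
square side [578. 315.   0.] 0.97
guide scene [661.  -8.   0.] 0.66
guide side [669.  -0.   0.] 0.6
```

```bash
cat >> h.py <<'E'
U=np.array([502.3,65.3,0]);YAW=np.radians(12.3)
RU=Ro.from_euler("z",YAW).as_matrix()
def uw(P): return RU@np.array(P,float)+U
def wu(P): return RU.T@(np.array(P)-U)
def rep(sign=None):
    s=state(); R=Ro.from_euler("xyz",s["ee_rot"],degrees=True).as_matrix()
    print("t",s["time_s"],"tcp",s["ee_pos"].round(1),"unit",wu(s["ee_pos"]).round(1),"F",s["force"].round(1),"Fu",(RU.T@s["force"]).round(1),"w",round(s["gripper_width"],1))
    for sg in (1,-1):
        z=sg*RU[:,1]; x=np.array([0,0,-1.]); Rd=np.c_[x,np.cross(z,x),z]
        print(" turn for tool z=%+d uy:"%sg,np.degrees(Ro.from_matrix(Rd@R.T).as_rotvec()).round(1))
    return s,R
E
python3 - <<'E'
from h import *
s,R=rep(); print(R.round(2))
print("to lug over", uw([0,34,240])-s["ee_pos"])
E
```

```text
t 1.3 tcp [254.7 515.6 214. ] unit [-146.   492.7  214. ] F [-0.2  0.7 -0.7] Fu [-0.1  0.8 -0.7] w 91.0
 turn for tool z=+1 uy: [-0.   0.  38.6]
 turn for tool z=-1 uy: [   0.     0.  -141.4]
[[ 0.   -0.9   0.44]
 [ 0.    0.44  0.9 ]
 [-1.   -0.    0.  ]]
to lug over [ 240.38721089 -417.04547949   26.0393626 ]
```

Call:
drive_tool:
  plan:
    - [0,0,-10,20,-30,60,90]
    - [0,0,-20,40,-60,60,90]
    - [0,0,-30,60,-100,60,90]
    - [0,0,-40,80,-140,60,90]
    - [0,0,-50,100,-180,60,90]
    - [0,0,-60,120,-220,60,90]
    - [0,0,-70,140,-260,60,90]
    - [0,0,-80,160,-300,60,90]
    - [0,0,-90,180,-340,60,90]
    - [0,0,-100,200,-380,60,90]

```text
time_s: 2.55
ee_pos: [455.2, 134.2, 274.2]
ee_rot: [52.4, 90.0, 15.8]
force: [0.6, 0.1, -0.2]
gripper_width: 90.2
```

```bash
python3 - <<'E'
from h import *
s,R=rep(); print(s["qpos"].round(1)); print(uw([0,34,260])-s["ee_pos"])
E
```

```text
t 2.55 tcp [455.2 134.2 274.2] unit [-31.4  77.4 274.2] F [ 0.6  0.1 -0.2] Fu [ 0.6 -0.1 -0.2] w 90.2
 turn for tool z=+1 uy: [ -0.    0.  138.9]
 turn for tool z=-1 uy: [  0.    0.  -41.1]
[15.   7.1 95.8  0.  77.1 51.7]
[ 39.89414212 -35.6873403  -14.16084319]
```

Call:
drive_tool:
  plan:
    - [0,0,-10,10,-9,0,90]
    - [0,0,-20,20,-18,0,90]
    - [0,0,-30,30,-27,0,90]
    - [0,0,-41,40,-36,-14,90]
    - [0,0,-41,40,-36,-14,90]
    - [0,0,-41,40,-36,-14,90]

```text
time_s: 3.3
ee_pos: [495.0, 98.5, 260.5]
ee_rot: [79.8, 90.0, 2.4]
force: [0.7, 0.3, 0.3]
gripper_width: 90.2
```

```bash
cat >> h.py <<'E'
def wproj(P,s):
    ci=camera_info("wrist"); H=ci["hand_eye"]; R=Ro.from_euler("xyz",s["ee_rot"],degrees=True).as_matrix()
    q=((np.atleast_2d(P)-s["ee_pos"])@R-H[:3,3])@H[:3,:3]@ci["intrinsics"].T; return q[:,:2]/q[:,2:]
def wonz(uv,z,s):
    ci=camera_info("wrist"); H=ci["hand_eye"]; R=Ro.from_euler("xyz",s["ee_rot"],degrees=True).as_matrix()
    o=R@H[:3,3]+s["ee_pos"]; d=R@H[:3,:3]@np.linalg.solve(ci["intrinsics"],[uv[0],uv[1],1]); return o+d*(z-o[2])/d[2]
E
python3 - <<'E'
from h import *
s,R=rep(); im=grab_frame("wrist"); cv2.imwrite("pics/w1.png",cv2.rotate(im,cv2.ROTATE_180)[...,::-1])
for l in("hood_lug","window"):
    for q in place_of("wrist",l)[:2]: print(l,q, np.array(q["location"])*[640,480])
print("pred lug",wproj(uw([0,34,162]),s),"win",wproj(uw([34,-18,122]),s))
E
```

```text
t 3.3 tcp [495.   98.5 260.5] unit [-1.000e-01  3.400e+01  2.605e+02] F [0.7 0.3 0.3] Fu [0.8 0.1 0.3] w 90.2
 turn for tool z=+1 uy: [-1.000e-01 -0.000e+00  1.798e+02]
 turn for tool z=-1 uy: [-0.   0.  -0.2]
hood_lug {'location': [0.4977, 0.514], 'p': 0.87} [318.528 246.72 ]
window {'location': [0.5861, 0.4129], 'p': 0.83} [375.104 198.192]
window {'location': [0.5042, 0.4977], 'p': 0.31} [322.688 238.896]
pred lug [[317.26585022 239.86649991]] win [[376.802277   190.99734284]]
```

View pics/w1.png

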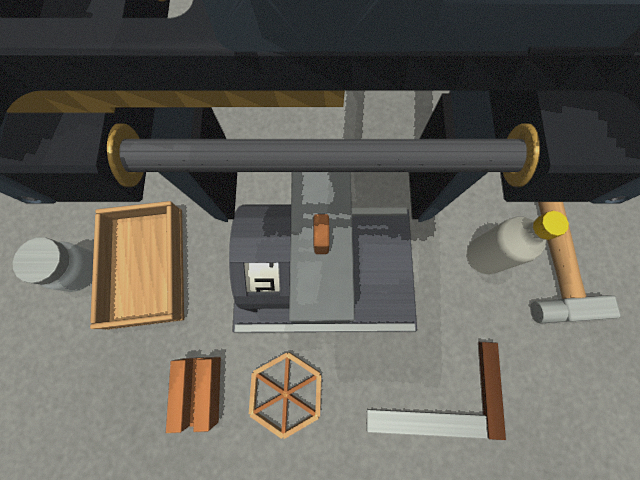

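The wrist view (turned 180°) shows the lug at (321,233), the window at (263,277) and the hood edges parallel to the image columns. Next I'll zoom on the window and check the pose against the edges.

```bash
python3 - <<'E'
from h import *
s=state(); im=cv2.imread("pics/w1.png")
a=cv2.resize(im[195:340,225:425],(800,580),interpolation=cv2.INTER_CUBIC)
cv2.imwrite("pics/w1z.png",a)
for n,P in dict(hoodFL=[66,8,147],hoodFR=[66,60,147],lug_tc=[0,34,177],lugtopfront=[13,34,177],lugtopback=[-13,34,177],lugbotfront=[13,34,147],plateF=[75,34,10],plateF0=[75,34,0]).items():
    q=np.array([639,479])-wproj(uw(P),s)[0]; print(n,((q-[225,195])*4).round(0))
E
```

```text
hoodFL [253. 521.]
hoodFR [518. 522.]
lug_tc [386. 156.]
lugtopfront [386. 224.]
lugtopback [386.  90.]
lugbotfront [386. 255.]
plateF [387. 560.]
plateF0 [387. 559.]
```

View pics/w1z.png

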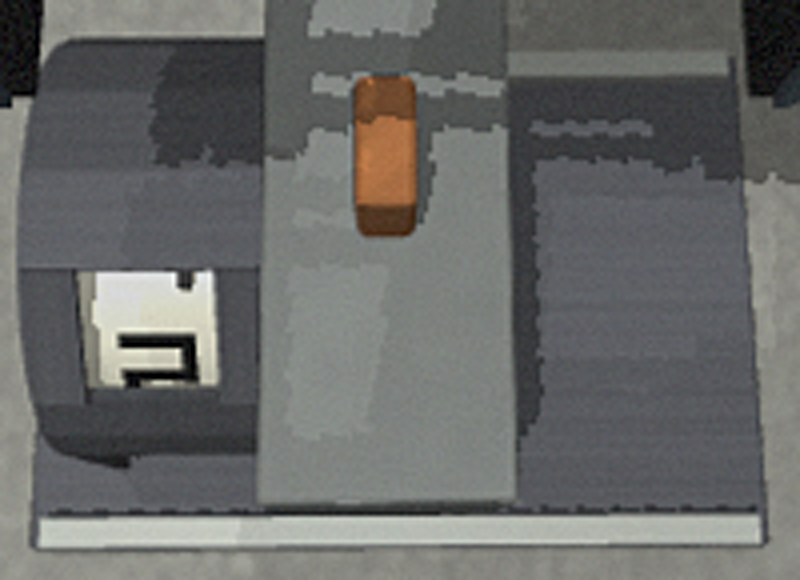

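The window shows the lower part of one numeral (a stem on the right, probably 1) with the top half of a "2" below it. That puts the drum at roughly 1.6 x 0.785. The lug lines up laterally, and the wrist edges put the unit about 3–4 mm nearer the robot. I'll grip the lug now.

Call:
drive_tool:
  plan:
    - [0,0,0,0,0,-40,60]
    - [0,0,0,-2,0,-75,50]
    - [0,0,0,-3,-1,-95,50]
    - [0,0,0,-3,-1,-105,50]
    - [0,0,0,-3,-1,-105,30]
    - [0,0,0,-3,-1,-105,10]
    - [0,0,0,-3,-1,-105,5]
    - [0,0,0,-3,-1,-105,5]
    - [0,0,0,-3,-1,-105,5]
    - [0,0,0,-3,-1,-105,5]
  grip_force: 15

```text
time_s: 4.7
ee_pos: [492.4, 97.4, 156.3]
ee_rot: [70.0, 89.8, -7.5]
force: [-0.3, -1.2, 4.1]
gripper_width: 11.9
```

```bash
sed -i 's/U=np.array(\[502.3,65.3,0\])/U=np.array([499.0,64.6,0])/' h.py; python3 - <<'E'
from h import *
rep()
E
```

```text
t 4.7 tcp [492.4  97.4 156.3] unit [  0.6  33.5 156.3] F [-0.3 -1.2  4.1] Fu [-0.6 -1.1  4.1] w 11.9
 turn for tool z=+1 uy: [ -0.2   0.  179.8]
 turn for tool z=-1 uy: [ 0.   0.2 -0.2]
```

Call:
drive_tool:
  plan:
    - [0,0,0,-1,4,0,5]
    - [0,0,0,-2,10,0,5]
    - [0,0,0,-4,18,0,5]
    - [0,0,0,-6,28,0,5]
    - [0,0,0,-8,38,0,5]
    - [0,0,0,-10,48,0,5]
    - [0,0,0,-13,58,0,5]
    - [0,0,0,-14,66,0,5]
    - [0,0,0,-15,70,0,5]
    - [0,0,0,-15.5,72,0,5]

```text
time_s: 5.95
ee_pos: [476.1, 169.2, 156.3]
ee_rot: [14.7, 89.9, -62.7]
force: [-2.3, -9.0, 5.9]
gripper_width: 11.7
```

```bash
python3 - <<'E'
from h import *
rep()
E
```

```text
t 5.95 tcp [476.1 169.2 156.3] unit [-1.000e-01  1.071e+02  1.563e+02] F [-2.3 -9.   5.9] Fu [-4.2 -8.3  5.9] w 11.7
 turn for tool z=+1 uy: [-1.000e-01  2.000e-01  1.797e+02]
 turn for tool z=-1 uy: [ 0.1  0.1 -0.3]
```

Call:
drive_tool:
  plan:
    - [0,0,0,-0.2,1,0,5]
    - [0,0,0,-0.4,2,0,5]
    - [0,0,0,-0.6,3,0,5]
    - [0,0,0,-0.6,3,0,5]

```text
time_s: 6.45
ee_pos: [476.0, 169.2, 156.3]
ee_rot: [1.5, 89.5, -75.9]
force: [1.1, -13.2, 4.7]
gripper_width: 11.9
```

```bash
python3 - <<'E'
from h import *
rep()
E
```

```text
t 6.45 tcp [476.  169.2 156.3] unit [-1.000e-01  1.071e+02  1.563e+02] F [  1.1 -13.2   4.7] Fu [ -1.7 -13.2   4.7] w 11.9
 turn for tool z=+1 uy: [ -0.2   0.8 179.6]
 turn for tool z=-1 uy: [ 0.5  0.1 -0.3]
```

Call:
drive_tool:
  plan:
    - [0,0,0,0,-2,0,20]
    - [0,0,0,0,-2,0,30]
    - [0,0,0,0,-2,0,30]
    - [0,0,0,0,-2,20,30]
    - [0,0,0,0,-2,40,30]
    - [0,0,0,0,-2,40,0]
    - [0,0,0,15,-38,40,0]
    - [0,0,0,29,-71,40,0]
    - [0,0,0,29,-71,30,0]
    - [0,0,0,29,-71,20,0]
  grip_force: 20

```text
time_s: 7.7
ee_pos: [504.3, 98.6, 174.8]
ee_rot: [-9.9, 89.5, -87.2]
force: [-0.6, -0.0, 0.2]
gripper_width: 0.5
```

```bash
python3 - <<'E'
from h import *
s,R=rep(); print(uw([12,32,145])-s["ee_pos"])
im=grab_frame("wrist"); cv2.imwrite("pics/w2.png",cv2.rotate(im,cv2.ROTATE_180)[100:480,100:600,::-1])
E
```

```text
t 7.7 tcp [504.3  98.6 174.8] unit [ 12.4  32.1 174.8] F [-0.6 -0.   0.2] Fu [-0.6  0.1  0.2] w 0.5
 turn for tool z=+1 uy: [ -0.    0.8 179.7]
 turn for tool z=-1 uy: [ 0.5  0.  -0.3]
[ -0.38198831  -0.14882537 -29.81247284]
```

View pics/w2.png

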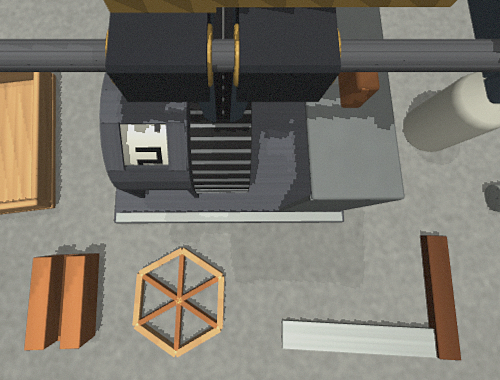

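The fingers are centred over the ribbed rim and the hood stands clear of it. Now I'll probe down.

Call:
drive_tool:
  plan:
    - [0.5,0,-0.3,0,0,-20,0]
    - [0.5,0,-0.3,0,0,-30,0]
    - [0.5,0,-0.3,0,0,-35,0]
    - [0.5,0,-0.3,0,0,-37,0]
    - [0.5,0,-0.3,0,0,-38,0]
    - [0.5,0,-0.3,0,0,-38,0]

```text
time_s: 8.5
ee_pos: [503.5, 98.7, 135.9]
ee_rot: [-86.0, 89.9, -163.6]
force: [-0.1, 0.5, -0.2]
gripper_width: 0.9
```

Call:
drive_tool:
  plan:
    - [0,0,0,0,0,-1,0]
    - [0,0,0,0,0,-2,0]
    - [0,0,0,0,0,-2,0]

```text
time_s: 8.88
ee_pos: [503.5, 98.7, 133.8]
ee_rot: [-85.9, 89.9, -163.6]
force: [-0.1, -0.2, 0.8]
gripper_width: 0.5
```

Call:
drive_tool:
  plan:
    - [0,0,0,0,0,-1,0]
    - [0,0,0,0,0,-2,0]
    - [0,0,0,0,0,-2,0]

```text
time_s: 9.25
ee_pos: [503.4, 98.7, 131.7]
ee_rot: [-87.1, 89.9, -164.7]
force: [-0.2, -0.0, 0.0]
gripper_width: 0.6
```

Call:
drive_tool:
  plan:
    - [0,0,0,0,0,-1,0]
    - [0,0,0,0,0,-2,0]
    - [0,0,0,0,0,-2,0]

```text
time_s: 9.62
ee_pos: [503.6, 98.9, 130.4]
ee_rot: [-101.1, 89.9, -178.7]
force: [-1.9, 0.5, 5.1]
gripper_width: 0.6
```

Call:
drive_tool:
  plan:
    - [0,0,0,0,0,-1.5,0]
    - [0,0,0,0,0,-3,0]
    - [0,0,0,-2,-0.4,-3,0]
    - [0,0,0,-5,-1.1,-3,0]
    - [0,0,0,-8,-1.7,-3,0]

```text
time_s: 10.25
ee_pos: [499.4, 98.0, 129.7]
ee_rot: [90.5, 89.5, 12.8]
force: [4.1, 1.2, 7.6]
gripper_width: 0.3
```

Call:
drive_tool:
  plan:
    - [0,0,0,-4,-0.9,-3,0]
    - [0,0,0,-7,-1.5,-3,0]
    - [0,0,0,-10,-2.1,-3,0]
    - [0,0,0,-13,-2.8,-3,0]
    - [0,0,0,-16,-3.4,-3,0]
    - [0,0,0,-19,-4.1,-3,0]
    - [0,0,0,-21,-4.5,-3,0]

```text
time_s: 11.12
ee_pos: [482.4, 94.1, 129.2]
ee_rot: [88.6, 88.9, 11.0]
force: [3.4, 0.8, 8.1]
gripper_width: 0.2
```

```bash
python3 - <<'E'
from h import *
s,R=rep()
im=grab_frame("wrist"); r=cv2.rotate(im,cv2.ROTATE_180)[180:330,180:380]
cv2.imwrite("pics/w3.png",cv2.resize(r,(800,600),interpolation=cv2.INTER_CUBIC)[...,::-1])
E
```

```text
t 11.125 tcp [482.4  94.1 129.2] unit [ -9.9  32.4 129.2] F [3.4 0.8 8.1] Fu [3.5 0.  8.1] w 0.2
 turn for tool z=+1 uy: [ -1.7  -0.3 179.9]
 turn for tool z=-1 uy: [-0.2  1.1 -0.1]
```

View pics/w3.png

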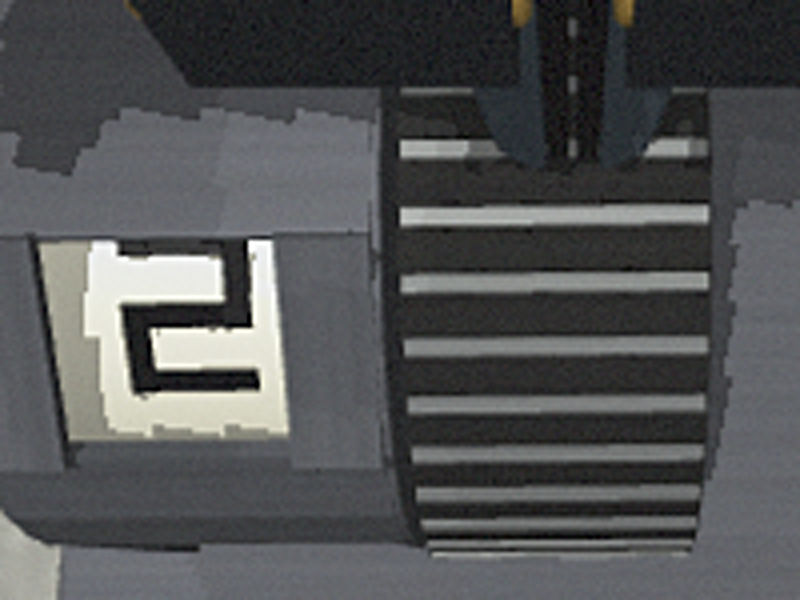

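The drum turned with the rim. "2" now stands slightly above centre (window rows 240–438, numeral rows 240–390), with about 8 N of press. About 124 mm of rim travel remains to reach 5, so I'll continue with strokes.

Call:
drive_tool:
  plan:
    - [-0.2,1.1,0,0,0,7,0]
    - [-0.2,1.1,0,23,5,7,0]
    - [-0.2,1.1,0,23,5,3,0]
    - [-0.2,1.1,0,23,5,0,0]
    - [-0.2,1.1,0,23,5,-2.5,0]
    - [-0.2,1.1,0,18,3.9,-2.7,0]
    - [-0.2,1.1,0,13,2.8,-2.7,0]
    - [-0.2,1.1,0,8,1.7,-2.7,0]
    - [-0.2,1.1,0,2,0.4,-2.7,0]
    - [-0.2,1.1,0,-4,-0.9,-2.7,0]

```text
time_s: 12.42
ee_pos: [480.9, 93.8, 128.7]
ee_rot: [90.4, 89.5, 12.8]
force: [4.4, 0.9, 10.1]
gripper_width: 0.7
```

```bash
python3 - <<'E'
from h import *
s,R=rep()
E
```

```text
t 12.425 tcp [480.9  93.8 128.7] unit [-11.5  32.4 128.7] F [ 4.4  0.9 10.1] Fu [ 4.4 -0.1 10.1] w 0.7
 turn for tool z=+1 uy: [ -0.7  -0.2 179.9]
 turn for tool z=-1 uy: [-0.1  0.5 -0.1]
```

Call:
drive_tool:
  plan:
    - [-0.1,0.5,0,0,0,7,0]
    - [-0.1,0.5,0,24,5.2,7,0]
    - [-0.1,0.5,0,24,5.2,3,0]
    - [-0.1,0.5,0,24,5.2,0,0]
    - [-0.1,0.5,0,24,5.2,-2,0]
    - [-0.1,0.5,0,19,4.1,-2.3,0]
    - [-0.1,0.5,0,14,3,-2.3,0]
    - [-0.1,0.5,0,9,1.9,-2.3,0]
    - [-0.1,0.5,0,3,0.6,-2.3,0]
    - [-0.1,0.5,0,-3,-0.6,-2.3,0]

```text
time_s: 13.68
ee_pos: [480.1, 93.7, 128.5]
ee_rot: [89.9, 89.6, 12.2]
force: [3.9, 0.6, 10.5]
gripper_width: 0.2
```

```bash
python3 - <<'E'
from h import *
s,R=rep()
im=grab_frame("wrist"); r=cv2.rotate(im,cv2.ROTATE_180)[180:330,180:380]
cv2.imwrite("pics/w4.png",cv2.resize(r,(800,600),interpolation=cv2.INTER_CUBIC)[...,::-1])
E
```

```text
t 13.675 tcp [480.1  93.7 128.5] unit [-12.2  32.4 128.5] F [ 3.9  0.6 10.5] Fu [ 3.9 -0.2 10.5] w 0.2
 turn for tool z=+1 uy: [-7.000e-01 -1.000e-01  1.799e+02]
 turn for tool z=-1 uy: [-0.1  0.4 -0.1]
```

View pics/w4.png

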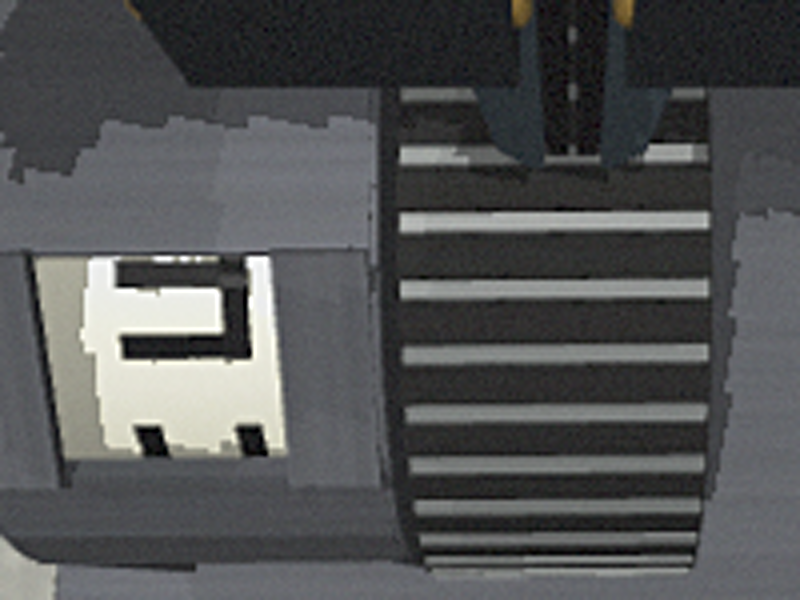

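"3" is now above centre and "4" is entering from below, so the drum is at about 3.25. About 73 mm remain.

Call:
drive_tool:
  plan:
    - [-0.1,0.4,0,0,0,7,0]
    - [-0.1,0.4,0,24,5.2,7,0]
    - [-0.1,0.4,0,24,5.2,3,0]
    - [-0.1,0.4,0,24,5.2,0,0]
    - [-0.1,0.4,0,24,5.2,-2,0]
    - [-0.1,0.4,0,19,4.1,-2.1,0]
    - [-0.1,0.4,0,14,3,-2.1,0]
    - [-0.1,0.4,0,9,1.9,-2.1,0]
    - [-0.1,0.4,0,3,0.6,-2.1,0]
    - [-0.1,0.4,0,-3,-0.6,-2.1,0]

```text
time_s: 14.98
ee_pos: [478.3, 93.3, 128.4]
ee_rot: [86.3, 89.6, 8.7]
force: [4.1, 0.6, 10.7]
gripper_width: 0.8
```

Call:
drive_tool:
  plan:
    - [-0.1,0.4,0,0,0,7,0]
    - [-0.1,0.4,0,24,5.2,7,0]
    - [-0.1,0.4,0,24,5.2,3,0]
    - [-0.1,0.4,0,24,5.2,0,0]
    - [-0.1,0.4,0,24,5.2,-2,0]
    - [-0.1,0.4,0,19,4.1,-2.1,0]
    - [-0.1,0.4,0,14,3,-2.1,0]
    - [-0.1,0.4,0,9,1.9,-2.1,0]
    - [-0.1,0.4,0,3,0.6,-2.1,0]
    - [-0.1,0.4,0,-3,-0.6,-2.1,0]

```text
time_s: 16.23
ee_pos: [477.3, 93.1, 128.3]
ee_rot: [83.8, 89.6, 6.2]
force: [4.6, 0.0, 11.1]
gripper_width: 0.7
```

Call:
drive_tool:
  plan:
    - [-0.1,0.4,0,0,0,7,0]
    - [-0.1,0.4,0,12,3,15,0]
    - [-0.1,0.4,0,26,5.6,15,0]
    - [-0.1,0.4,0,26,5.6,15,0]
    - [-0.1,0.4,0,26,5.6,15,0]

```text
time_s: 16.85
ee_pos: [502.2, 98.5, 142.4]
ee_rot: [-69.1, 89.9, -146.7]
force: [0.9, -0.4, -0.6]
gripper_width: 0.3
```

```bash
cat >> h.py <<'E'
def band(th,r,y=-18,zc=80,x0=0): return [x0+r*np.cos(np.radians(th)),y,zc+r*np.sin(np.radians(th))]
def rows(s,r,ths,yo=(180,180),k=4,zc=80):
    return [(((np.array([639,479])-wproj(uw(band(t,r,zc=zc)),s)[0])-yo)*k).round(0) for t in ths]
E
python3 - <<'E'
from h import *
s,R=rep()
im=grab_frame("wrist"); r=cv2.rotate(im,cv2.ROTATE_180)[180:330,180:380]
cv2.imwrite("pics/w5.png",cv2.resize(r,(800,600),interpolation=cv2.INTER_CUBIC)[...,::-1])
h=np.degrees(12/50)
for r_ in(47,50,52): print(r_,rows(s,r_,[55+np.degrees(16/r_),55+np.degrees(12/r_),55,55-np.degrees(12/r_),55-np.degrees(16/r_)]))
print(rows(s,54,[90,75,60,45,30,15]))
E
```

```text
t 16.85 tcp [502.2  98.5 142.4] unit [ 10.4  32.5 142.4] F [ 0.9 -0.4 -0.6] Fu [ 0.8 -0.6 -0.6] w 0.3
 turn for tool z=+1 uy: [2.000e-01 1.000e-01 1.799e+02]
 turn for tool z=-1 uy: [ 0.1 -0.1 -0.1]
47 [array([207., 106.]), array([207., 134.]), array([212., 217.]), array([222., 290.]), array([226., 311.])]
50 [array([202., 112.]), array([202., 141.]), array([207., 224.]), array([217., 298.]), array([221., 320.])]
52 [array([198., 116.]), array([198., 145.]), array([204., 229.]), array([213., 304.]), array([217., 325.])]
[array([197.,  -2.]), array([194.,  98.]), array([197., 202.]), array([207., 295.]), array([223., 368.]), array([240., 416.])]
```

View pics/w5.png

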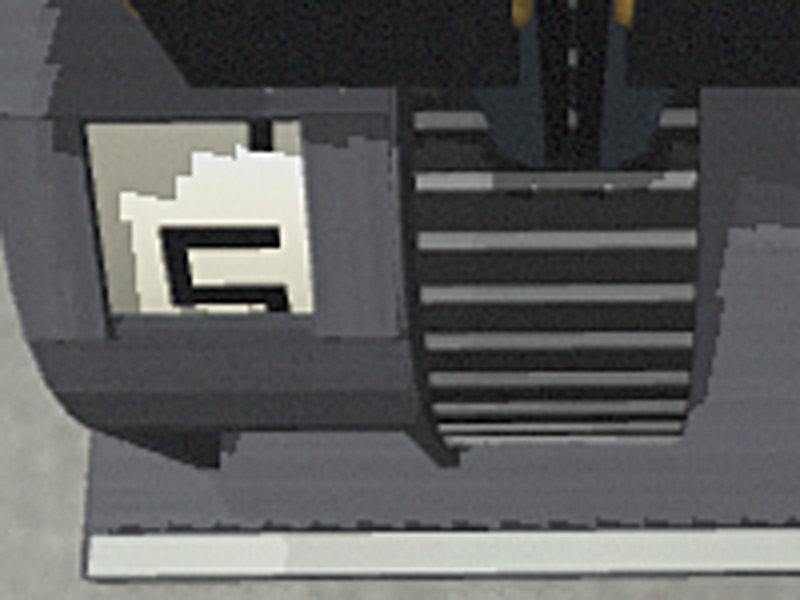

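The 5 is in view but low: its top edge is at row 228 against a target of about 141, and its mid bar is at row 295 against the window centre at about 219. The geometry gives 14.5° of turn left, which is about 13.7 mm of rim travel.

Call:
drive_tool:
  plan:
    - [0,0,0,0,0,-8,0]
    - [0,0,0,0,0,-12,0]
    - [0,0,0,0,0,-15,0]
    - [0,0,0,0,0,-16,0]
    - [0,0,0,0,0,-16,0]

```text
time_s: 17.52
ee_pos: [501.7, 98.8, 127.9]
ee_rot: [-85.0, 89.9, -162.6]
force: [-3.4, 0.5, 11.8]
gripper_width: 0.5
```

Call:
drive_tool:
  plan:
    - [0,0,0,-3,-0.6,-2,0]
    - [0,0,0,-5,-1.1,-2.2,0]
    - [0,0,0,-8,-1.7,-2.2,0]
    - [0,0,0,-11,-2.3,-2.2,0]
    - [0,0,0,-12,-2.6,-2.2,0]
    - [0,0,0,-12,-2.6,-2.2,0]

```text
time_s: 18.27
ee_pos: [493.7, 97.0, 128.3]
ee_rot: [86.9, 89.5, 9.3]
force: [3.9, 0.7, 11.6]
gripper_width: 0.2
```

Call:
drive_tool:
  plan:
    - [0,0,0,-4,-0.9,-2.3,0]
    - [0,0,0,-6,-1.3,-2.3,0]
    - [0,0,0,-8,-1.7,-2.3,0]
    - [0,0,0,-8,-1.7,-2.3,0]

```text
time_s: 18.77
ee_pos: [489.5, 96.0, 128.5]
ee_rot: [87.5, 89.0, 9.8]
force: [3.3, 0.3, 10.1]
gripper_width: 0.5
```

Call:
drive_tool:
  plan:
    - [0,0.9,0,0,0,5,0]
    - [0,0.9,0,6,1.3,14,0]
    - [0,0.9,0,12.7,2.7,14,0]
    - [0,0.9,0,12.7,2.7,14,0]
    - [0,0.9,0,12.7,2.7,14,0]

```text
time_s: 19.4
ee_pos: [501.7, 98.7, 142.0]
ee_rot: [154.5, 89.8, 76.9]
force: [1.2, 0.5, 0.5]
gripper_width: 0.4
```

```bash
python3 - <<'E'
from h import *
s,R=rep()
im=grab_frame("wrist"); r=cv2.rotate(im,cv2.ROTATE_180)[180:330,180:380]
r=cv2.resize(r,(800,600),interpolation=cv2.INTER_CUBIC)[...,::-1]
sc=cv2.resize(grab_frame("scene")[195:240,300:350],(400,360),interpolation=cv2.INTER_CUBIC)[...,::-1]
o=np.zeros((600,800,3),np.uint8); o[:,:400]=r[:,:400]; o[:360,400:]=sc
cv2.imwrite("pics/w6.png",o)
for r_ in(50,52): print(r_,rows(s,r_,[55+np.degrees(16/r_),55+np.degrees(12/r_),55,55-np.degrees(12/r_),55-np.degrees(16/r_)]))
E
```

```text
t 19.4 tcp [501.7  98.7 142. ] unit [  9.9  32.7 142. ] F [1.2 0.5 0.5] Fu [1.3 0.2 0.5] w 0.4
 turn for tool z=+1 uy: [-1.000e-01 -3.000e-01  1.799e+02]
 turn for tool z=-1 uy: [-0.2  0.  -0.1]
50 [array([198., 113.]), array([199., 142.]), array([204., 226.]), array([213., 300.]), array([217., 321.])]
52 [array([194., 117.]), array([195., 147.]), array([200., 231.]), array([210., 306.]), array([214., 327.])]
```

View pics/w6.png

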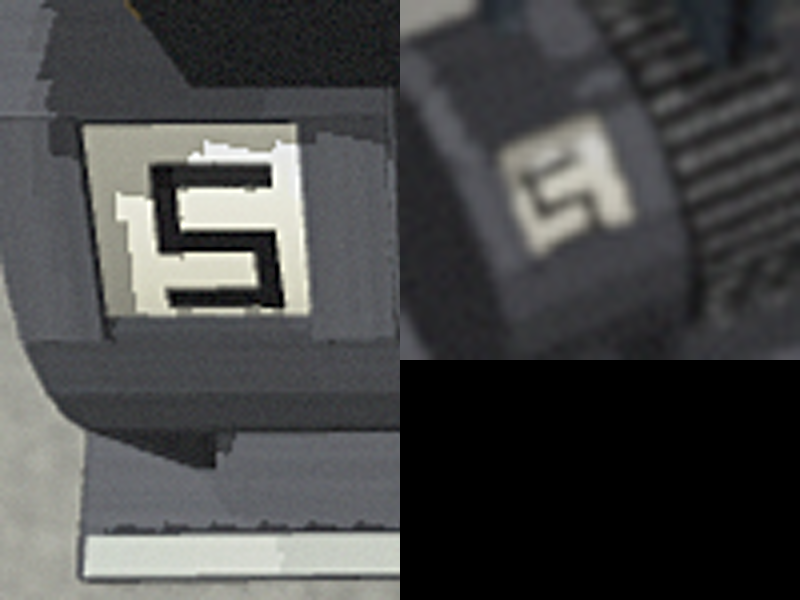

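The 5 is slightly low: top at row 163, bottom at 308, in a window spanning 123–317. It needs about 2.4 mm more, so I'll give it one short nudge.

Call:
drive_tool:
  plan:
    - [0,0,0,-4,-0.9,-8,0]
    - [0,0,0,-4,-0.9,-12,0]
    - [0,0,0,-4,-0.9,-15,0]
    - [0,0,0,-4,-0.9,-15.5,0]
    - [0,0,0,-4,-0.9,-15.5,0]

```text
time_s: 20.12
ee_pos: [497.2, 98.1, 128.0]
ee_rot: [156.0, 89.8, 78.3]
force: [-2.9, 1.7, 11.5]
gripper_width: 0.4
```

Call:
drive_tool:
  plan:
    - [0,0,0,-2,-0.4,-2.2,0]
    - [0,0,0,-4,-0.9,-2.2,0]
    - [0,0,0,-6,-1.3,-2.2,0]
    - [0,0,0,-6.5,-1.4,-2.2,0]
    - [0,0,0,-6.5,-1.4,-2.2,0]

```text
time_s: 20.75
ee_pos: [494.7, 97.5, 128.4]
ee_rot: [105.2, 89.3, 27.5]
force: [3.3, 1.5, 10.6]
gripper_width: 0.3
```

Call:
drive_tool:
  plan:
    - [0,0,0,-3,-0.6,-2.2,0]
    - [0,0,0,-4.5,-1,-2.2,0]
    - [0,0,0,-5,-1.1,-2.2,0]
    - [0,0,0,-5,-1.1,-2.2,0]

```text
time_s: 21.25
ee_pos: [493.6, 97.2, 128.7]
ee_rot: [98.0, 88.7, 20.3]
force: [4.0, 1.5, 9.4]
gripper_width: 0.5
```

Call:
drive_tool:
  plan:
    - [0,0.8,0,0,0,5,0]
    - [0,0.8,0,4,0.8,14,0]
    - [0,0.8,0,8.5,1.6,14,0]
    - [0,0.8,0,8.5,1.6,14,0]
    - [0,0.8,0,8.5,1.6,14,0]

```text
time_s: 21.88
ee_pos: [501.6, 98.8, 142.2]
ee_rot: [131.1, 89.5, 53.4]
force: [0.3, 0.6, -0.7]
gripper_width: 0.4
```

```bash
python3 - <<'E'
from h import *
s,R=rep()
im=grab_frame("wrist"); r=cv2.rotate(im,cv2.ROTATE_180)[180:330,180:380]
r=cv2.resize(r,(800,600),interpolation=cv2.INTER_CUBIC)[...,::-1]
cv2.imwrite("pics/w7.png",r)
old=cv2.imread("pics/w6.png")
def prof(im,c0,c1): 
    g=cv2.cvtColor(im,6)[100:340,c0:c1].mean(1); d=np.where(g<80)[0]+100
    b=np.split(d,np.where(np.diff(d)>1)[0]+1); return [(int(x[0]),int(x[-1])) for x in b]
print("old",prof(old,190,250)); print("new",prof(r,185,245))
for r_ in(48,50,52): print(r_,rows(s,r_,[55+np.degrees(16/r_),55+np.degrees(12/r_),55,55-np.degrees(12/r_),55-np.degrees(16/r_)]))
E
```

```text
t 21.875 tcp [501.6  98.8 142.2] unit [  9.8  32.8 142.2] F [ 0.3  0.6 -0.7] Fu [ 0.4  0.5 -0.7] w 0.4
 turn for tool z=+1 uy: [ -0.5  -0.7 180. ]
 turn for tool z=-1 uy: [-0.4  0.3 -0. ]
old [(100, 123), (166, 185), (231, 250), (290, 306), (319, 325), (328, 339)]
new [(100, 123), (151, 170), (217, 236), (277, 294), (318, 339)]
48 [array([201., 110.]), array([201., 138.]), array([206., 222.]), array([216., 294.]), array([220., 315.])]
50 [array([197., 114.]), array([198., 143.]), array([203., 227.]), array([212., 300.]), array([216., 321.])]
52 [array([193., 118.]), array([194., 147.]), array([199., 232.]), array([209., 306.]), array([213., 327.])]
```

By the measured rows, the 5 is central: top 151, mid bar 226 (predicted 227), bottom 294. The margins are about 4 mm above and below. Now I'll close the hood.

Call:
drive_tool:
  plan:
    - [-0.4,0.3,0,0,0,25,0]
    - [-0.4,0.3,0,0,0,55,0]
    - [-0.4,0.3,0,-12,35,55,40]
    - [-0.4,0.3,0,-25.5,70.5,55,40]
    - [-0.4,0.3,0,-25.5,70.5,55,40]
    - [-0.4,0.3,0,-25.5,70.5,35,40]
    - [-0.4,0.3,0,-25.5,70.5,14,40]
    - [-0.4,0.3,0,-25.5,70.5,14,25]
    - [-0.4,0.3,0,-25.5,70.5,14,5]
    - [-0.4,0.3,0,-25.5,70.5,14,5]
  grip_force: 15

```text
time_s: 23.18
ee_pos: [476.8, 169.2, 157.2]
ee_rot: [103.1, 89.9, 25.4]
force: [0.5, 1.0, 1.2]
gripper_width: 12.8
```

Call:
drive_tool:
  plan:
    - [0,0,0,0,0,0,5]
    - [0,0,0,0,0,0,5]
    - [0,0,0,0,0,0,5]

```text
time_s: 23.55
ee_pos: [476.8, 169.3, 157.2]
ee_rot: [101.1, 89.9, 23.4]
force: [0.0, 0.5, -2.5]
gripper_width: 12.6
```

Call:
drive_tool:
  plan:
    - [0,0,0,1,-4,0,5]
    - [0,0,0,2,-10,0,5]
    - [0,0,0,4,-18,0,5]
    - [0,0,0,6,-28,0,5]
    - [0,0,0,8,-38,0,5]
    - [0,0,0,10,-48,0,5]
    - [0,0,0,12.5,-58,0,5]
    - [0,0,0,14,-66,0,5]
    - [0,0,0,15,-70,0,5]
    - [0,0,0,15.5,-72,0,5]

```text
time_s: 24.8
ee_pos: [493.3, 96.7, 157.2]
ee_rot: [94.6, 89.7, 16.8]
force: [4.9, 3.8, -5.3]
gripper_width: 12.1
```

Call:
drive_tool:
  plan:
    - [0,0,0,0.2,-1,0,5]
    - [0,0,0,0.5,-2.2,0,5]
    - [0,0,0,0.7,-3.2,0,5]
    - [0,0,0,0.7,-3.2,0,5]

```text
time_s: 25.3
ee_pos: [493.5, 96.1, 157.2]
ee_rot: [146.7, 89.5, 68.9]
force: [0.5, 12.8, -4.0]
gripper_width: 12.1
```

Call:
drive_tool:
  plan:
    - [0,0,0,0,-0.5,0,20]
    - [0,0,0,0,-0.5,0,35]
    - [0,0,0,0,-0.5,0,35]
    - [0,0,0,0,-0.5,15,40]
    - [0,0,0,0,0,60,40]
    - [0,0,0,0,0,103,40]
    - [0,0,0,0,0,103,40]
    - [0,0,0,0,0,103,40]

```text
time_s: 26.3
ee_pos: [493.1, 95.9, 260.2]
ee_rot: [148.4, 89.6, 70.6]
force: [-0.4, -0.0, 0.6]
gripper_width: 39.9
```

```bash
python3 - <<'E'
from h import *
s,R=rep()
im=grab_frame("wrist"); r=cv2.rotate(im,cv2.ROTATE_180)[...,::-1]
a=cv2.resize(r[195:340,225:425],(800,580),interpolation=cv2.INTER_CUBIC)
cv2.imwrite("pics/w8.png",a)
E
```

```text
t 26.3 tcp [493.1  95.9 260.2] unit [  0.9  31.8 260.2] F [-0.4 -0.   0.6] Fu [-0.4  0.1  0.6] w 39.9
 turn for tool z=+1 uy: [   0.2    0.7 -179.9]
 turn for tool z=-1 uy: [-0.4  0.1  0.1]
```

View pics/w8.png

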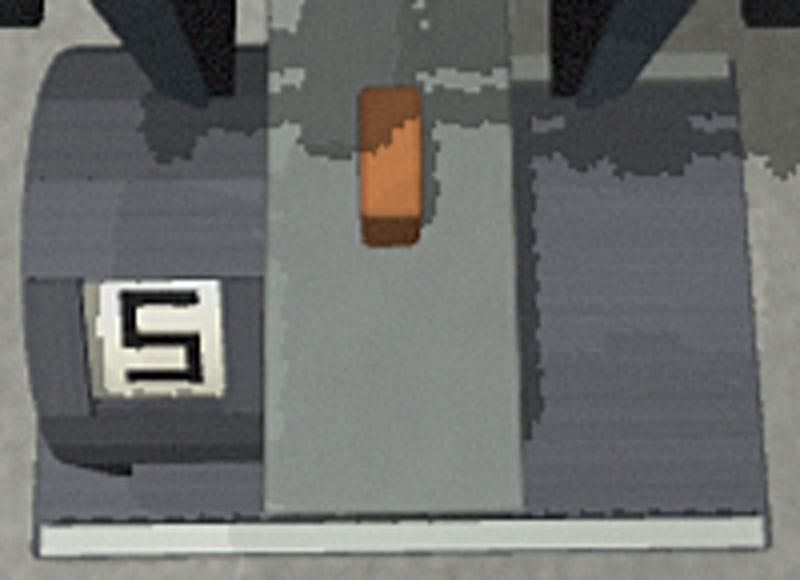

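The final view shows the 5 central in the window and the hood against the housing as it was at the start. The gripper is clear.

```bash
python3 -c "
from h import *
print(env.job_done())"
```

```text
the job is handed in; nothing more can be done
None
```

The number wheel is set to 5, the hood is fully home over the rim again, and the job is handed in at about 26 s of the 72 s allowed.

- **Hood:** I gripped the lug and slid the hood open until it stopped moving at about 13 N. After the rolling I slid it back 75 mm, until it stalled at about 13 N, then released it and lifted clear. The last picture shows it against the housing, as at the start.
- **Rolling:** I turned the drum with light top-of-rim strokes of the closed fingers. The push read 8–12 N down, below the 20 N limit. I only read the force at the end of each move, so a short peak in between would not have shown. The first two attempts to centre the 5 left it low, and I corrected it with one short nudge.
- **Numeral:** before the hood was closed, the 5's mid bar was within about 1 pixel of the predicted centre in the 4x-enlarged picture, with margins of about 4 mm above and below. The last picture, with the hood closed, still shows it central.
- **Disagreements:** the fixed cameras and the wrist camera differed by about 3–4 mm on where the unit stands, so I corrected to the wrist view. My early estimates of the drum position were off by up to about 0.2 of a numeral and were replaced by later pictures.
- **Other items on the bench:** I did not knowingly touch anything else. I made no separate check of their positions after the job.

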